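Lid the garnish jars and lock them in the travel rack

TASK

The drinks trolley is about to be wheeled out: turn the rack's lock knob anticlockwise until it clicks open and its retaining bar is swung right away, then stand every white jar upright in the rack's tray, each closed with the lid that fits it, fully seated. When they are all in, turn the knob back until it clicks locked with the bar over the jars. A lid whose jar is not there is not needed, and the jigger and the flask stay where they are.

Things in the scene. Friction and masses are not known exactly. Their poses are not given: they have to be found in the camera images.
- large_jar: round open white ceramic jar, 66 mm in diameter, inside diameter 58 mm, 62 mm tall, wall 4 mm, about 0.2 kg, standing upright. Origin: centre of its underside, z up. It may be absent.
- small_jar: round open white ceramic jar, 50 mm in diameter, inside diameter 42 mm, 62 mm tall, wall 4 mm, about 0.2 kg, standing upright. Origin: centre of its underside, z up. It may be absent.
- square_jar: square open white ceramic jar, 56 x 56 mm, inside 48 x 48 mm, sides along its x and y, 62 mm tall, wall 4 mm, about 0.2 kg, standing upright. Origin: centre of its underside, z up. It may be absent.
- large_lid: round dark wooden lid for the large jar, 42 mm high in all, lying right way up: a plug 52 mm in diameter and 8 mm deep below, a plate 66 mm in diameter and 6 mm thick on it, and a round grip 18 mm across and 28 mm tall in the middle (14 to 42 mm above the origin). Origin: centre of the plug's underside, z up. Seated, its origin is 54 mm above the jar's.
- small_lid: round dark wooden lid for the small jar, 42 mm high in all, lying right way up: a plug 36 mm in diameter and 8 mm deep below, a plate 50 mm in diameter and 6 mm thick on it, and a round grip 18 mm across and 28 mm tall in the middle (14 to 42 mm above the origin). Origin: centre of the plug's underside, z up. Seated, its origin is 54 mm above the jar's.
- square_lid: square dark wooden lid for the square jar, 42 mm high in all, lying right way up: a plug 42 x 42 mm and 8 mm deep below, a plate 56 x 56 mm and 6 mm thick on it, and a square grip 18 mm across and 28 mm tall in the middle (14 to 42 mm above the origin). Origin: centre of the plug's underside, z up. Seated, its origin is 54 mm above the jar's; its sides must line up with the jar (any quarter turn).
- rack: fixed steel travel rack: a shallow tray, floor 10 mm above the table, inside 84 mm (x) by 270 mm (y), rim 6 mm high and 6 mm thick. Origin: on the table under the middle of the tray. At y = +185 mm, outside the tray, a post carries the lock knob with its retaining bar, a round rod 10 mm thick, centred 122 mm above the table, reaching 310 mm from the post.
- bay (a point): middle of the tray's floor, axes as the rack's. Three jars fit in one row along y (at y = -88, 0 and 88 mm). Locked, the bar runs along -y over the middle of the row, 11 mm above the grips of lidded jars
- knob_grip (a point): point on the lock knob's upright turning axis at the height to grip it, 152 mm above the table. The black handle there is 16 mm wide (along this point's x), 50 mm long (along its y) and 34 mm tall (135 to 169 mm above the table); the bar lies along this point's -y. The axes turn with the knob.
- lock_knob (a joint): angle of the lock knob and bar: 0 locked, over the jars; grows counter-clockwise from above to 1.4 rad, open, the bar swung away from the robot. A sprung detent near each end (top at 0.28 and 1.12 rad) resists with up to 0.2 N m; once 0.1 rad past it the knob clicks home by itself, either way. Between them it stays where it is left.
- jigger: grey ceramic jigger, hourglass-shaped with an open top, 56 mm wide and 90 mm tall, standing among the jars and lids; not part of the job. Origin: centre of its underside
- flask: closed steel flask, 62 mm in diameter, 158 mm tall; leave alone. Origin: centre of its underside
Not all that is in view belongs to the job. Leave any pink look-alike of the square_jar alone.

How it is judged:
On the way, in this order (a step that is already met when the one before it is completed fails the run):
1. the lock knob has clicked open (value of joint lock_knob above 1.28 rad), for 0.2 s.
2. every jar present stands in the tray with its own lid seated, the bar still open (x of large_jar in the frame of rack between -0.022 and 0.022 m and y of large_jar in the frame of rack between -0.118 and 0.118 m and z of large_jar in the frame of rack between 0.005 and 0.015 m and z of large_lid in the frame of large_jar between 0.049 and 0.059 m and angle between each of large_jar, small_jar, square_jar's own z axis and vertical below 0.1 rad and horizontal distance between large_lid and large_jar below 0.007 m and angle between each of large_lid, small_lid, square_lid's own z axis and vertical below 0.12 rad and linear speed of each of large_jar, small_jar, square_jar below 0.02 m/s and linear speed of each of large_lid, small_lid, square_lid below 0.03 m/s and x of small_jar in the frame of rack between -0.022 and 0.022 m and y of small_jar in the frame of rack between -0.118 and 0.118 m and z of small_jar in the frame of rack between 0.005 and 0.015 m and z of small_lid in the frame of small_jar between 0.049 and 0.059 m and horizontal distance between small_lid and small_jar below 0.007 m and x of square_jar in the frame of rack between -0.022 and 0.022 m and y of square_jar in the frame of rack between -0.118 and 0.118 m and z of square_jar in the frame of rack between 0.005 and 0.015 m and z of square_lid in the frame of square_jar between 0.049 and 0.059 m and horizontal distance between square_lid and square_jar below 0.007 m and value of joint lock_knob above 1.2 rad), for 0.2 s.
3. the lock knob has clicked locked again (value of joint lock_knob below 0.12 rad), for 0.2 s.
At the end, for the whole second after the job is handed in: every jar present stands upright (within 0.1 rad) on the tray floor inside the rim, its own lid centred within 7 mm and seated within 5 mm of fully home (tilt under 0.12 rad), all at rest, and the knob is locked (below 0.12 rad) (x of large_jar in the frame of rack between -0.022 and 0.022 m and y of large_jar in the frame of rack between -0.118 and 0.118 m and z of large_jar in the frame of rack between 0.005 and 0.015 m and z of large_lid in the frame of large_jar between 0.049 and 0.059 m and angle between each of large_jar, small_jar, square_jar's own z axis and vertical below 0.1 rad and horizontal distance between large_lid and large_jar below 0.007 m and angle between each of large_lid, small_lid, square_lid's own z axis and vertical below 0.12 rad and linear speed of each of large_jar, small_jar, square_jar below 0.02 m/s and linear speed of each of large_lid, small_lid, square_lid below 0.03 m/s and x of small_jar in the frame of rack between -0.022 and 0.022 m and y of small_jar in the frame of rack between -0.118 and 0.118 m and z of small_jar in the frame of rack between 0.005 and 0.015 m and z of small_lid in the frame of small_jar between 0.049 and 0.059 m and horizontal distance between small_lid and small_jar below 0.007 m and x of square_jar in the frame of rack between -0.022 and 0.022 m and y of square_jar in the frame of rack between -0.118 and 0.118 m and z of square_jar in the frame of rack between 0.005 and 0.015 m and z of square_lid in the frame of square_jar between 0.049 and 0.059 m and horizontal distance between square_lid and square_jar below 0.007 m and value of joint lock_knob below 0.12 rad); the robot touches nothing.
It fails at once if the jigger is moved more than 40 mm or tipped (distance of jigger from where it was at the start of the episode above 0.04 m or angle between jigger's own z axis and vertical above 0.35 rad).
It fails at once if the flask is moved more than 40 mm or tipped (distance of flask from where it was at the start of the episode above 0.04 m or angle between flask's own z axis and vertical above 0.35 rad).
Of large_jar, small_jar, square_jar only 2 to 3 are there at a start; the rules pass over those that are not, and their reading is None.
At some moment in a run one of large_jar, small_jar, square_jar, large_lid, small_lid, square_lid may be knocked a few centimetres aside while the robot is not near it.
Once in a run the grip may slacken for a moment while it holds something.
It also fails if it takes over 210 s, if anything falls off the work surface, if the arm or the gripper's body presses on something with over 40 N, if the wrist force passes 120 N, or if a joint passes its speed limit or range.

ROBOT

A 6-joint arm with a two-finger parallel gripper is mounted at the origin on the work surface. World frame = base frame: x ahead of the robot, y to its left, z up, the work surface at z = 0. Lengths are in m, angles in rad, forces in N, time in s.
With the tool pointing down it reaches from about 0.3 to 0.825 m from the base axis. Payload 5.4 kg.
Tool frame: the origin (TCP) lies at the very end of the fingers, on their centre line; the grasp point (between the pads) lies 19 mm behind it; z points along the fingers, y is the line along which they close (so a half turn about z gives the same grasp; the last joint's range is limited). The gripper opens to 92 mm and grips with 3 to 60 N. Pads are 20 mm wide; open, the fingers measure 128 mm over their backs; the gripper's body (75 mm by 189 mm) begins 69 mm behind the grasp point.
Start: joints at [-1.524, 0.158, 1.597, -0, 1.386, -0.21], TCP at [0.146, -0.556, 0.215] pointing down, gripper open.
Joint ranges: [-2.91, 2.91], [-0.94, 2.29], [0.18, 2.7], [-1.29, 4.43], [0.17, 2.64], [-3, 3]. Speed limits (rad/s): [2.57, 2.57, 3.14, 3.14, 3.14, 3.14].

INTERFACE

Orientations are given as a rotation vector (axis times angle).
In Python, from workcell import bot gives the robot as it stands. Calls block until the motion is done:
- bot.goto(position, orientation): joint-space move of the TCP to a pose.
- bot.line_to(position, rot=None, max_speed=0.15): straight line of the TCP; rot=None keeps the orientation; max_speed is the mean speed in m/s.
- bot.set_joints(angles): joint-space move.
- bot.set_gripper(opening, newtons=None): opening from 0.0 (shut) to 1.0 (fully open); newtons is the grip in N (None keeps the last); returns when the fingers have stopped.
- bot.hold(seconds).
- bot.inverse_kinematics(position, orientation): joint angles nearest the present ones, or None.
- bot.read_camera(name): name is "scene" or "top"; returns a dict with "pixels" (480x640x3 uint8, blue, green, red), "fx", "fy", "cx", "cy" (pixels), "R" (3x3) and "t" (3): a world point X has camera coordinates R X + t. Camera axes: x right, y down, z forward; pixel columns grow to the right and rows downward; lengths in m; the calibration is good to about 2 mm. A picture is of the moment at which its call begins. There is no depth.
A pose or a line that the arm cannot do raises bot.MotionError and nothing moves.
- bot.job_done(): hands the job in; it is judged then, once.
Readings, each from a call of its own:
- bot.current_clock(): time.
- bot.current_joints(): joint angles.
- bot.current_joint_vel(): joint speeds.
- bot.current_effort(): joint torques, N m.
- bot.current_ee_pos(): TCP position.
- bot.current_tool_rot(): TCP orientation.
- bot.current_contact_force(): force on the tool from outside, world axes, zero at the start.
- bot.current_ft_torque(): the same for the moment, N m.
- bot.current_opening(): opening from 0.0 (shut) to 1.0 (fully open).
- bot.current_grip_force(): force on a finger pad.
Only numpy, scipy, OpenCV 4.12 (cv2) and the standard library are available. Lean on these libraries where they do the work, as an engineer would, in place of code of your own. Each camera call takes 0.05 s, during which the arm holds its last target. There are 200 camera calls.

## Working session

There is one attempt and no reset: what is moved stays moved. The work goes in short steps, each a Python script; the robot and the scene stay as the last script left them, time stands still between calls to the robot, and variables do not carry over. Pictures are saved under pics/ and viewed, at most 14 in all, crops included, and the job is handed in when it is done.

```bash
ls; mkdir -p pics; python3 - <<'E'
from workcell import bot
import cv2,numpy as np
for n in("scene","top"):
    c=bot.read_camera(n);cv2.imwrite(f"pics/{n}0.png",c["pixels"])
    R=np.array(c["R"]);print(n,c["fx"],c["fy"],c["cx"],c["cy"],R.round(3).tolist(),(-R.T@np.array(c["t"])).round(3))
print(bot.current_clock(),bot.current_tool_rot(),bot.current_opening())
E
```

```text
pics
scene 507.34887324247524 507.34887324247524 320.9662460787908 242.46975194320976 [[-0.46, 0.888, -0.009], [0.701, 0.358, -0.617], [-0.544, -0.29, -0.787]] [1.126 0.319 0.977]
top 544.8077323192764 544.8077323192764 325.963708338689 236.61957289673705 [[0.003, -1.0, -0.015], [-0.982, -0.0, -0.19], [0.19, 0.015, -0.982]] [ 0.321 -0.022  1.21 ]
0.1 [-3.11408724e+00 -4.02062662e-01 -2.38118467e-04] 0.9963034193861233
```

View pics/scene0.png

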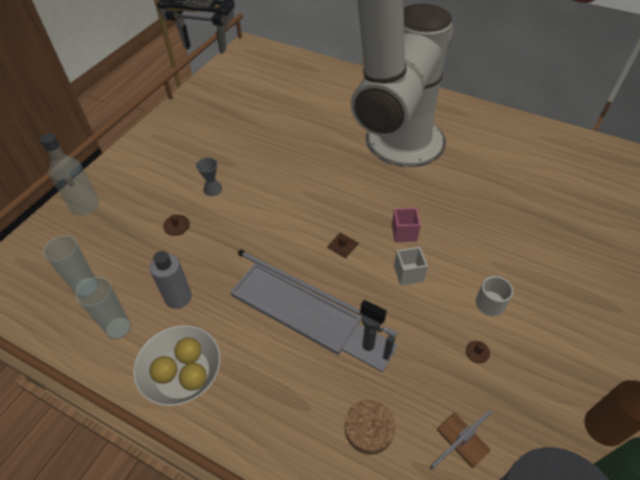

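View pics/top0.png

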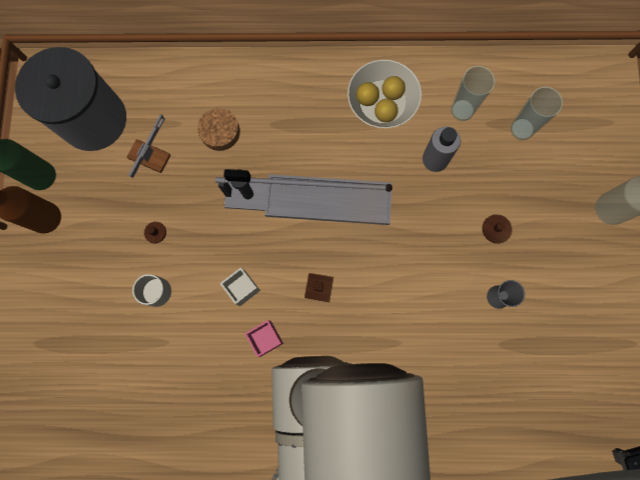

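```bash
python3 - <<'E'
import cv2,numpy as np
t=cv2.imread("pics/top0.png");s=cv2.imread("pics/scene0.png")
cv2.imwrite("pics/c1.png",cv2.resize(t[160:360,125:405],None,fx=2.85,fy=2.85,interpolation=cv2.INTER_CUBIC))
cv2.imwrite("pics/c2.png",cv2.resize(s[200:370,225:525],None,fx=2.66,fy=2.66,interpolation=cv2.INTER_CUBIC))
E
```

```text
(no output)
```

View pics/c1.png

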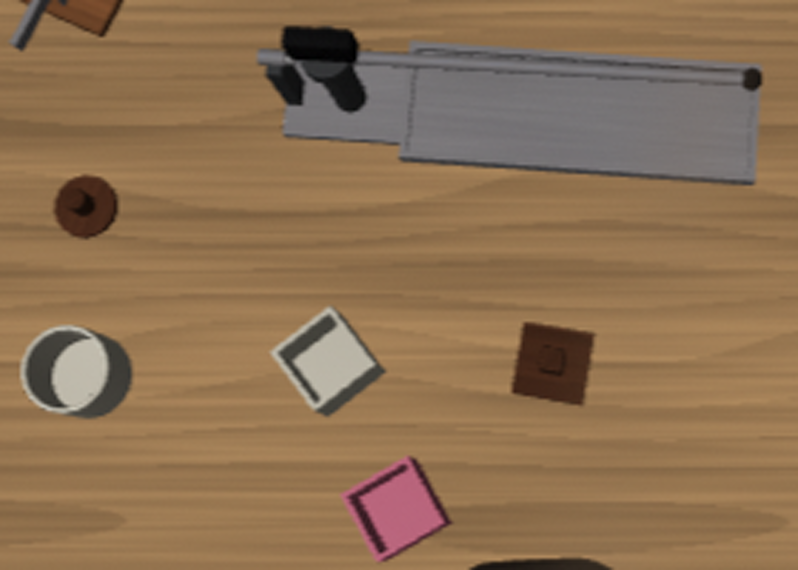

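View pics/c2.png

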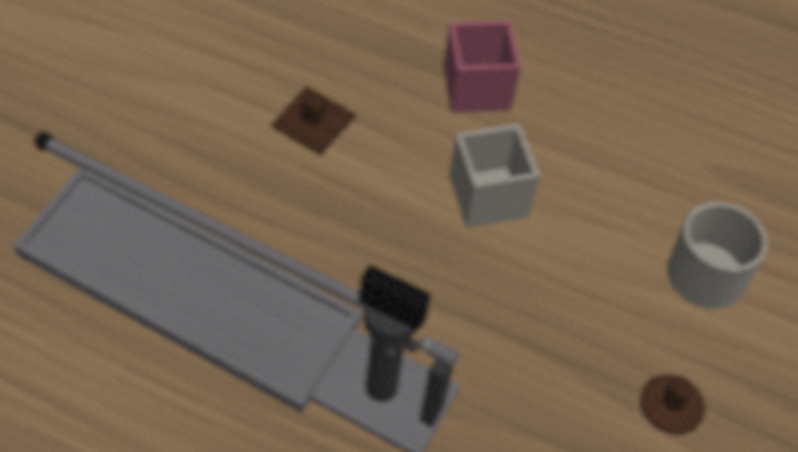

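c1 shows the round jar, rim (22–112, 327–412), which is about 66 mm wide, so it is the large jar. It also shows the white square jar, top corner (332,308) and left corner (272,352); the pink decoy below it; the square lid at (553,363); the small lid at (86,206); and the rack with its knob at (320,45). c2 shows the same objects obliquely. The large lid is at (497,228) in the full top picture.

```bash
cat > h.py <<'E'
from workcell import bot
import cv2,numpy as np
from scipy.spatial.transform import Rotation as Ro
from scipy.optimize import least_squares
def cam(n):
    c=bot.read_camera(n);c["R"]=np.array(c["R"]);c["t"]=np.array(c["t"]);c["C"]=-c["R"].T@c["t"];c["n"]=n;return c
def rays(c,uv):
    uv=np.atleast_2d(uv).astype(float)
    d=np.c_[(uv[:,0]-c["cx"])/c["fx"],(uv[:,1]-c["cy"])/c["fy"],np.ones(len(uv))]@c["R"];return d
def plane(c,uv,z):
    d=rays(c,uv);return c["C"]+d*((z-c["C"][2])/d[:,2])[:,None]
def proj(c,X):
    p=c["R"]@np.asarray(X,float)+c["t"];return np.array([c["fx"]*p[0]/p[2]+c["cx"],c["fy"]*p[1]/p[2]+c["cy"]])
def tri(c1,u1,c2,u2):
    a=rays(c1,u1)[0];b=rays(c2,u2)[0]
    s=np.linalg.lstsq(np.c_[a,-b],c2["C"]-c1["C"],rcond=None)[0]
    p,q=c1["C"]+a*s[0],c2["C"]+b*s[1];return (p+q)/2,np.linalg.norm(p-q)
def mask(c,kind):
    hsv=cv2.cvtColor(c["pixels"],cv2.COLOR_BGR2HSV);h,s,v=[hsv[...,i].astype(int) for i in range(3)]
    if kind=="jar":m=(s<70)
    if kind=="lid":m=(v<95)&(s>90)&((h<14)|(h>170))
    return (m*255).astype(np.uint8)
def blob(c,kind,X,rad=0.06):
    """biggest contour of kind whose centroid lies near the image of world point X"""
    u=proj(c,X);best=None
    for k in cv2.findContours(mask(c,kind),cv2.RETR_EXTERNAL,cv2.CHAIN_APPROX_NONE)[0]:
        if 80<cv2.contourArea(k)<4000:
            d=np.linalg.norm(k[:,0].mean(0)-u)
            if d<rad*450 and (best is None or cv2.contourArea(k)>cv2.contourArea(best)):best=k
    return None if best is None else best[:,0].astype(float)
def outer(c,k,z):
    """contour on plane z, the points facing away from the camera's foot (the upper rim's)"""
    P=plane(c,k,z)[:,:2];m=P.mean(0);o=(m-c["C"][:2]);o/=np.linalg.norm(o);return P[(P-m)@o>0.003]
def circle(P):
    f=lambda p:np.hypot(P[:,0]-p[0],P[:,1]-p[1])-p[2]
    return least_squares(f,[*P.mean(0),.03],loss="soft_l1",f_scale=.001).x
def down(yaw):return (Ro.from_euler("z",yaw)*Ro.from_euler("x",np.pi)).as_rotvec()
E
python3 - <<'E'
from h import *
T,S=cam("top"),cam("scene")
g=lambda u:plane(T,u,.03)[0]
for n,kind,u,z in(("largejar","jar",(152,291),.062),("sqjar","jar",(240,286),.062),("smalllid","lid",(155,232),.014),("sqlid","lid",(319,288),.014),("largelid","lid",(497,228),.014)):
    X=g(u)
    for c in(T,S):
        k=blob(c,kind,X)
        if k is None: print(n,c["n"],"none");continue
        if n[:2]=="sq":
            P=plane(c,k,z)[:,:2].astype(np.float32)
            h=cv2.approxPolyDP(cv2.convexHull(P),.006,True)[:,0]
            print(n,c["n"],"area",len(k),h.round(4).tolist(),"minrect",cv2.minAreaRect(P))
        else: print(n,c["n"],circle(outer(c,k,z)).round(4), "full",circle(plane(c,k,z)[:,:2]).round(4))
# rack corners, knob, bar tip in c1 / c2 crops
tp=lambda x,y:np.array([125+x/2.85,160+y/2.85]);sc=lambda x,y:np.array([225+x/2.66,200+y/2.66])
for n,a,b in(("bartip",(752,79),(43,140)),("traycorner -y far",(759,66),(18,248)),("tray +y near",(401,158),(358,318)),("knobtop centre",(320,41),(398,290)),("tray -y near",(754,183),(82,175)),("tray +y far",(413,43),(302,407)),("sqgrip",(553,354),(312,106))):
    p,e=tri(T,tp(*a),S,sc(*b));print(n,p.round(4),"gap",e.round(4))
E
```

```text
largejar top [0.4301 0.3734 0.0319] full [0.428  0.3655 0.0372]
largejar scene [0.4331 0.3732 0.0332] full [0.4516 0.3723 0.0458]
sqjar top area 88 [[0.4749999940395355, 0.18029999732971191], [0.4429999887943268, 0.21950000524520874], [0.396699994802475, 0.17759999632835388], [0.42829999327659607, 0.1363999992609024]] minrect ((0.4357139468193054, 0.17861059308052063), (0.06454084068536758, 0.05763588473200798), 38.37508010864258)
sqjar scene area 114 [[0.4009000062942505, 0.18469999730587006], [0.43529999256134033, 0.14249999821186066], [0.47850000858306885, 0.15539999306201935], [0.5181000232696533, 0.18780000507831573], [0.47850000858306885, 0.22540000081062317], [0.4377000033855438, 0.21729999780654907]] minrect ((0.4586486220359802, 0.1866162121295929), (0.09500119835138321, 0.07416221499443054), 38.09171676635742)
smalllid top [0.5628 0.3812 0.0237] full [0.5628 0.3814 0.0235]
smalllid scene [0.5661 0.3817 0.0232] full [0.5662 0.3817 0.0232]
sqlid top area 94 [[0.47049999237060547, 0.033399999141693115], [0.41760000586509705, 0.04170000180602074], [0.4090000092983246, -0.008700
[... 265 characters left out ...]
, -0.014999999664723873], [0.4702000021934509, 0.03290000185370445], [0.421999990940094, 0.04170000180602074]] minrect ((0.44286680221557617, 0.013189174234867096), (0.05424254387617111, 0.05600132793188095), 78.64509582519531)
largelid top [ 0.5712 -0.3847  0.0311] full [ 0.5709 -0.3847  0.0312]
largelid scene [ 0.5723 -0.3863  0.0295] full [ 0.5732 -0.3843  0.031 ]
bartip [ 0.6346 -0.1351  0.1206] gap 0.0004
traycorner -y far [ 0.6771 -0.1516  0.0089] gap 0.0025
tray +y near [0.6036 0.1333 0.0035] gap 0.0009
knobtop centre [0.6525 0.1756 0.1547] gap 0.0038
tray -y near [ 0.5832 -0.147   0.0007] gap 0.0016
tray +y far [0.6976 0.1267 0.007 ] gap 0.002
sqgrip [0.4434 0.0113 0.033 ] gap 0.0016
```

```bash
cat >> h.py <<'E'
RO=np.array([.640,-.0095]);RY=-.068;K=np.array([.653,.1755])
def rk(x,y):
    return RO+np.array([np.cos(RY)*x-np.sin(RY)*y,np.sin(RY)*x+np.cos(RY)*y])
def snap(name,c="top"):
    p=cam(c);cv2.imwrite(f"pics/{name}.png",p["pixels"]);return p
def turn(y0,d,n=10):
    p=bot.current_ee_pos()
    for i in range(1,n+1): bot.line_to(p,down(y0+d*i/n))
E
python3 - <<'E'
from h import *
for y0 in(np.pi/2+RY,-np.pi/2+RY):
    print(y0,[np.round(q,2)[-1] if (q:=bot.inverse_kinematics([*K,.135],down(y0+a))) is not None else None for a in(0,.5,1,1.45)], rk(0,.185))
E
```

```text
1.5027963267948965 [np.float64(0.15), np.float64(-0.35), np.float64(-0.85), np.float64(-1.3)] [0.65257031 0.17507244]
-1.6387963267948966 [np.float64(-2.99), np.float64(2.79), np.float64(2.29), np.float64(1.84)] [0.65257031 0.17507244]
```

```bash
python3 - <<'E'
from h import *
y0=np.pi/2+RY
bot.line_to([.146,-.556,.30],max_speed=.3)
bot.set_gripper(.6)
bot.goto([*K,.24],down(y0))
bot.line_to([*K,.137],max_speed=.1)
bot.set_gripper(0,40);print("open",bot.current_opening()*92,bot.current_contact_force())
turn(y0,1.42,8)
print(bot.current_ft_torque(),bot.current_contact_force(),bot.current_clock())
bot.set_gripper(.5);bot.line_to([*K,.26],max_speed=.3)
bot.goto([.45,-.02,.35],down(np.pi/2)) 
a=snap("t1");b=snap("s1","scene");print(bot.current_clock())
cv2.imwrite("pics/o1.png",np.hstack([cv2.resize(x["pixels"],(400,300)) for x in(a,b)]))
E
```

```text
open 15.622601596527703 [ 5.43159236e+00  4.03716973e-03 -2.92696633e+00]
[-0.23287542  0.32732502 -0.05428229] [-3.55641683 -2.52786272  1.26129452] 8.9083
11.3083
```

View pics/o1.png

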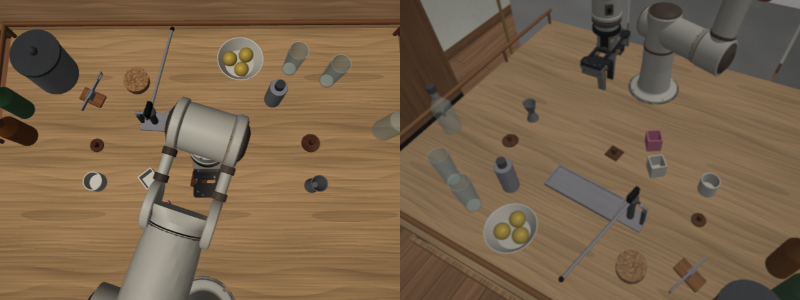

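The bar is swung open, with its tip at about (172,28) of the half-size top image. Only the large and square jars are present, and the area that was hidden before is empty. Next I move the square jar, after measuring again.

```bash
cat >> h.py <<'E'
def park():
    p=bot.current_ee_pos()
    if p[2]<.25: bot.line_to([p[0],p[1],.25],max_speed=.3)
    bot.goto([.146,-.556,.33],down(np.pi/2-1.5))
def find(kind,X,z,rad=.06):
    out=[]
    for n in("top","scene"):
        c=cam(n);k=blob(c,kind,X,rad)
        out.append(None if k is None else (c,k))
    return out
def roundpos(kind,X,z,rad=.06):
    r=[circle(outer(c,k,z)) for c,k in find(kind,X,z,rad)];print("round",np.round(r,4).tolist());return np.mean(r,0)
def squarejar(X):
    """rim edge farthest from each camera foot, among hull edges ~56 mm long"""
    for c,k in find("jar",X,.062):
        h=cv2.approxPolyDP(cv2.convexHull(plane(c,k,.062)[:,:2].astype(np.float32)),.004,True)[:,0]
        print("sq",c["n"],h.round(4).tolist())
def squeeze(p,z,yaws,opening,N=8):
    """centre an object by closing lightly at each yaw; last one holds"""
    bot.set_gripper(opening/92)
    bot.goto([*p,max(z+.09,.15)],down(yaws[0]));bot.line_to([*p,z],max_speed=.12)
    for i,y in enumerate(yaws):
        if i: bot.line_to([*p,z],down(y))
        bot.set_gripper(0,N);w=bot.current_opening()*92
        print("width",round(w,1),"F",round(float(bot.current_grip_force()),1))
        if i<len(yaws)-1: bot.set_gripper(opening/92)
    return w
def carry(pts,rot=None,v=.15):
    for q in pts:
        bot.line_to(q[:3],None if len(q)<4 else down(q[3]),max_speed=v)
        print("at",np.round(q,3).tolist(),"w",round(bot.current_opening()*92,1))
E
python3 - <<'E'
from h import *
park()
squarejar([.4385,.1817,.03]);print(roundpos("jar",[.4316,.3733,.03],.062))
p=np.array([.4385,.1817]);y=np.radians(39)
w=squeeze(p,.022,[y+np.pi/2,y],78)
bot.set_gripper(0,35)
t=rk(0,-.07);carry([[*p,.057],[*t,.057,np.pi/2+RY],[*t,.0335]])
print(bot.current_contact_force(),bot.current_clock())
E
```

```text
sq top [[0.4749999940395355, 0.18029999732971191], [0.4429999887943268, 0.21950000524520874], [0.40720000863075256, 0.19280000030994415], [0.396699994802475, 0.17759999632835388], [0.42829999327659607, 0.1363999992609024], [0.47290000319480896, 0.17170000076293945]]
sq scene [[0.4009000062942505, 0.18469999730587006], [0.43529999256134033, 0.14249999821186066], [0.48100000619888306, 0.15639999508857727], [0.5181000232696533, 0.18780000507831573], [0.49320000410079956, 0.21940000355243683], [0.47850000858306885, 0.22540000081062317], [0.4377000033855438, 0.21729999780654907]]
round [[0.4301, 0.3734, 0.0319], [0.433, 0.3733, 0.0333]]
[0.43152614 0.37336834 0.03261548]
width 56.2 F 8.0
width 77.5 F 8.0
at [0.438, 0.182, 0.057] w 76.0
at [0.635, -0.079, 0.057, 1.503] w 78.0
at [0.635, -0.079, 0.034] w 76.3
[ 0.23160638  0.01207367 -0.72669226] 24.55
```

The second squeeze read 77.5 mm: at a 78 mm opening the fingers caught the square's 79 mm diagonal as they turned. Looking.

```bash
python3 - <<'E'
from h import *
a=snap("t2");b=snap("s2","scene");print(bot.current_opening()*92,bot.current_grip_force())
cv2.imwrite("pics/o2.png",np.hstack([cv2.resize(a["pixels"][130:330,200:400],(400,400)),cv2.resize(b["pixels"][200:400,220:420],(400,400))]))
E
```

```text
76.20276309509784 34.98821586370468
```

View pics/o2.png

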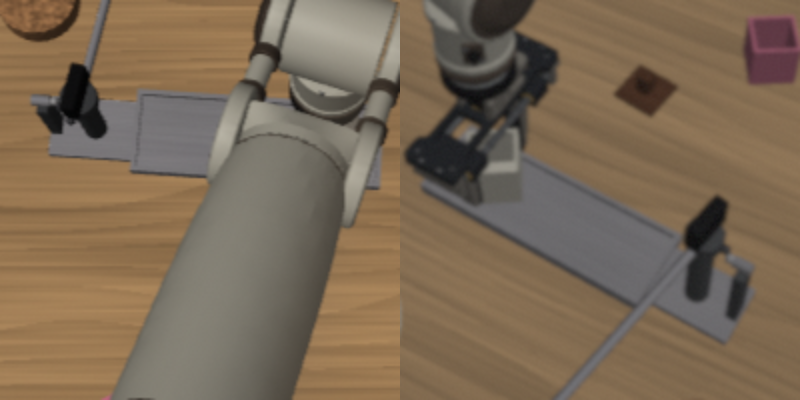

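The jar is upright in the tray, held across its corners (scene crop about 500,170). I release it and measure its yaw.

```bash
python3 - <<'E'
from h import *
bot.set_gripper(1.0)
p=bot.current_ee_pos();bot.line_to([p[0],p[1],.16],max_speed=.1);park()
a=cam("top");b=cam("scene")
ims=[]
for c in(a,b):
    u=proj(c,[*rk(0,-.07),.072]);r=45;x,y=int(u[0])-r,int(u[1])-r;print(c["n"],x,y,r)
    ims.append(cv2.resize(c["pixels"][y:y+2*r,x:x+2*r],(400,400),interpolation=cv2.INTER_CUBIC))
cv2.imwrite("pics/o3.png",np.hstack(ims));np.save("o3.npy",[1])
E
```

```text
top 315 148 45
scene 220 230 45
```

View pics/o3.png

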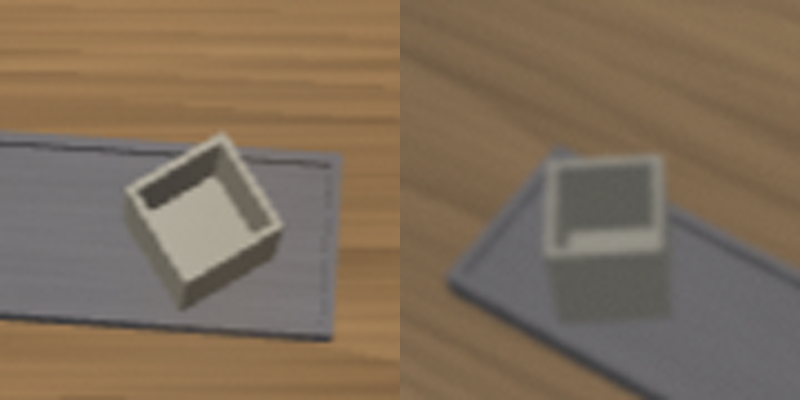

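Top crop: rim corners at (126,190), (223,135), (281,225) and about (184,285). Scene crop: (145,158), (263,155), (263,250) and (147,255).

```bash
python3 - <<'E'
from h import *
a=cam("top");b=cam("scene");s=90/400
ta=np.array([(126,190),(223,135),(281,225),(184,285)])*s+[315,148]
sb=np.array([(145,158),(263,155),(263,250),(147,255)])*s+[220,230]
C=[]
for c,u in((a,ta),(b,sb)):
    P=plane(c,u,.072)[:,:2];e=np.roll(P,-1,0)-P
    print(c["n"],P.mean(0).round(4),np.linalg.norm(e,axis=1).round(4),(np.degrees(np.arctan2(e[:,1],e[:,0]))%90).round(1))
    C.append(u.mean(0))
print(tri(a,C[0],b,C[1]),rk(0,-.07))
E
```

```text
top [ 0.6327 -0.0796] [0.0549 0.0531 0.0558 0.055 ] [30.3 31.3 32.3 30.4]
scene [ 0.6352 -0.0785] [0.0582 0.0559 0.0554 0.0571] [28.8 30.3 30.  33.1]
(array([ 0.63360199, -0.07979728,  0.06843578]), np.float64(0.00011212927448422506)) [ 0.63524367 -0.07933822]
```

Centre is (0.634,-0.079), yaw about 30.7°, both views agree. I square it up with face grips at full opening, then move the large jar.

```bash
python3 - <<'E'
from h import *
y=np.radians(30.7);p=np.array([.634,-.079])
squeeze(p,.036,[y,y+np.pi/2,y],90,6)
bot.set_gripper(1.0);bot.line_to([*p,.2],max_speed=.2)
park()
q=roundpos("jar",[.4316,.3733,.03],.062)[:2]
w=squeeze(q,.022,[RY+.0,np.pi/2+RY],88,6);bot.set_gripper(0,35)
t=rk(0,.015);carry([[*q,.057],[.52,.03,.057],[*t,.057],[*t,.0335]],v=.2)
print(bot.current_contact_force(),bot.current_clock())
E
```

```text
width 55.7 F 6.0
width 55.8 F 6.0
width 55.9 F 6.0
round [[0.4301, 0.3736, 0.0319], [0.4331, 0.3732, 0.0333]]
width 64.8 F 6.0
width 67.2 F 6.0
at [0.432, 0.373, 0.057] w 66.6
at [0.52, 0.03, 0.057] w 66.9
at [0.641, 0.005, 0.057] w 66.3
at [0.641, 0.005, 0.034] w 66.7
[-0.34259763 -0.71474714 -2.74902849] 56.0667
```

```bash
cat >> h.py <<'E'
def sqlid(X,rad=.06):
    r=[]
    for c,k in find("lid",X,.014,rad):
        m=cv2.minAreaRect(plane(c,k,.014)[:,:2].astype(np.float32));r.append([*m[0],m[2]%90,*m[1]])
    print("sqlid",np.round(r,4).tolist());return np.mean(r,0)
def jars():
    for n,X in(("sq",[.634,-.079,.04]),("lg",[*rk(0,.015),.04])):
        pass
E
python3 - <<'E'
from h import *
p=bot.current_ee_pos();bot.set_gripper(.87);bot.line_to([p[0],p[1],.2],max_speed=.2);park()
m=sqlid([.441,.0127,.014]);q=m[:2];y=np.radians(m[2])
print("large lid",roundpos("lid",[.5718,-.3855,.014],.014))
assert np.hypot(*(q-[.441,.0127]))<.004 and 75<m[2]<86
w=squeeze(q,.0175,[y+np.pi/2,y],42,5);bot.set_gripper(0,25)
yt=np.radians(120.7)
carry([[*q,.06],[.545,-.075,.06,yt],[.545,-.075,.115],[.634,-.079,.115],[.634,-.079,.090]],v=.15)
bot.line_to([.634,-.079,.083],max_speed=.03);print(bot.current_contact_force(),bot.current_opening()*92,bot.current_clock())
c=cam("scene");cv2.imwrite("pics/o4.png",cv2.resize(c["pixels"][200:350,210:410],(800,600),interpolation=cv2.INTER_CUBIC))
E
```

```text
sqlid [[0.4392, 0.0125, 80.5683, 0.0546, 0.0549], [0.4425, 0.0123, 81.0586, 0.0551, 0.0547]]
round [[0.5711, -0.3845, 0.0311], [0.5719, -0.3869, 0.0288]]
large lid [ 0.5714975  -0.3857358   0.02997351]
width 17.7 F 5.0
width 17.9 F 5.0
at [0.441, 0.012, 0.06] w 18.2
at [0.545, -0.075, 0.06, 2.107] w 17.8
at [0.545, -0.075, 0.115] w 17.9
at [0.634, -0.079, 0.115] w 17.6
at [0.634, -0.079, 0.09] w 18.0
[ 0.05162869 -0.30026307 -0.95535233] 18.069303462747882 71.8333
```

View pics/o4.png

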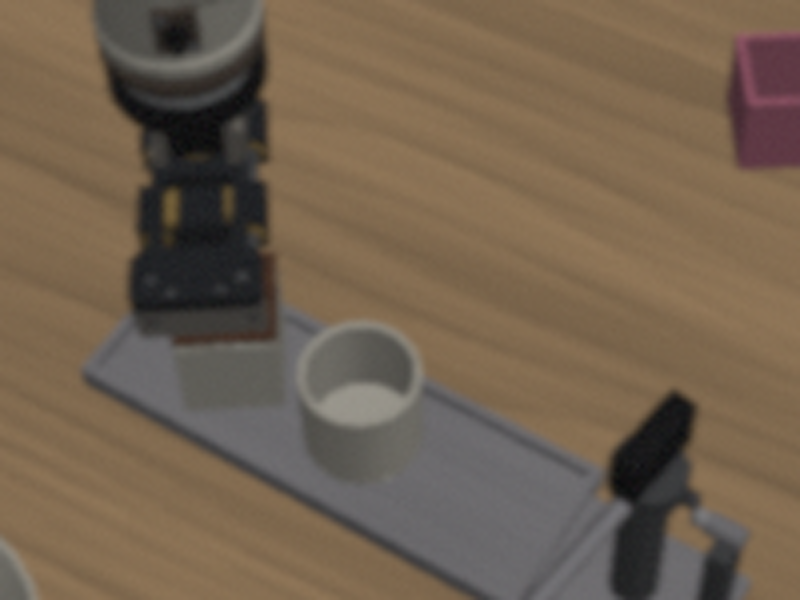

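The square lid sits flush on its jar (about 225,330), and the large jar stands at (360,400). I release and fetch the large lid.

```bash
python3 - <<'E'
from h import *
bot.line_to([.634,-.079,.081],max_speed=.03);print(bot.current_contact_force())
bot.set_gripper(.45);bot.line_to([.634,-.079,.2],max_speed=.2);park()
q=roundpos("lid",[.5715,-.3857,.014],.014)[:2]
assert np.hypot(*(q-[.5715,-.3857]))<.005
squeeze(q,.0175,[RY,np.pi/2+RY],42,5);bot.set_gripper(0,25)
t=rk(0,.015)
carry([[*q,.055],[.53,-.16,.06],[.53,0,.06],[.53,0,.115],[*t,.115],[*t,.090]],v=.2)
bot.line_to([*t,.083],max_speed=.03);print(bot.current_contact_force(),bot.current_opening()*92,bot.current_clock())
c=cam("scene");cv2.imwrite("pics/o5.png",cv2.resize(c["pixels"][200:350,210:410],(800,600),interpolation=cv2.INTER_CUBIC))
E
```

```text
[-0.15807711 -0.02188576  1.16330122]
round [[0.5713, -0.3849, 0.031], [0.5716, -0.3873, 0.0284]]
width 17.6 F 5.0
width 17.4 F 5.0
at [0.571, -0.386, 0.055] w 17.0
at [0.53, -0.16, 0.06] w 17.6
at [0.53, 0.0, 0.06] w 17.4
at [0.53, 0.0, 0.115] w 17.3
at [0.641, 0.005, 0.115] w 17.1
at [0.641, 0.005, 0.09] w 17.3
[ 0.29953327  0.50415953 -0.005268  ] 17.51895008531735 87.325
```

View pics/o5.png

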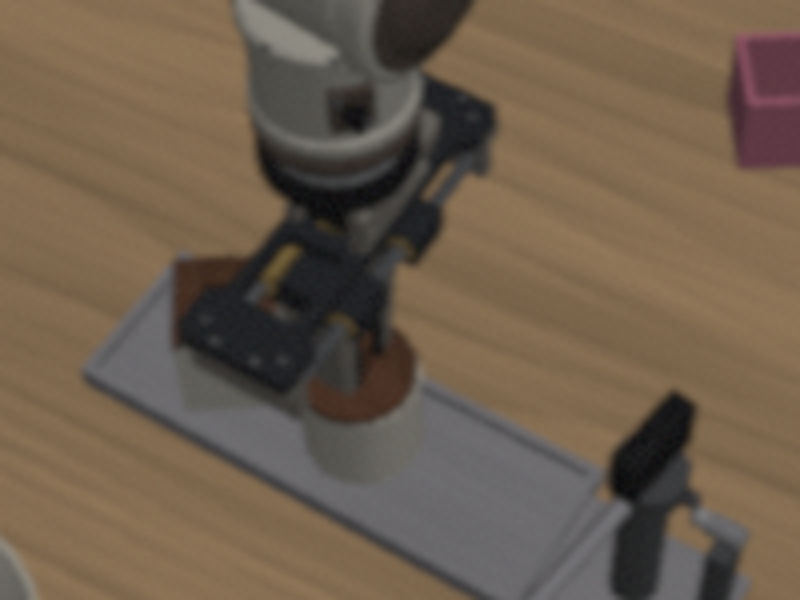

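The large lid is on its jar (360,385). I release and inspect both before locking.

```bash
python3 - <<'E'
from h import *
t=rk(0,.015)
bot.line_to([*t,.081],max_speed=.03);print(bot.current_contact_force())
bot.set_gripper(.45);bot.line_to([*t,.2],max_speed=.2);park()
a=cam("top");b=cam("scene")
C={}
for n,X in(("sq",[.634,-.079,.078]),("lg",[*t,.078])):
    K2=[]
    for c in(a,b):
        k=blob(c,"lid",X,.03);u=k if k is not None else None
        if u is None: print(n,c["n"],"none");continue
        m=cv2.moments(u.astype(np.float32));K2.append(np.array([m["m10"],m["m01"]])/m["m00"]);print(n,c["n"],plane(c,K2[-1],.078)[0].round(4),cv2.contourArea(u.astype(np.float32)))
    if len(K2)==2: print(tri(a,K2[0],b,K2[1]))
ims=[]
for c in(a,b):
    u=proj(c,[*rk(0,-.03),.07]);r=50;x,y=int(u[0])-r,int(u[1])-r
    ims.append(cv2.resize(c["pixels"][y:y+2*r,x:x+2*r],(400,400),interpolation=cv2.INTER_CUBIC))
cv2.imwrite("pics/o6.png",np.hstack(ims));print(bot.current_clock())
E
```

```text
[-0.68740737 -0.33444661  1.87291245]
sq top [ 0.6332 -0.0786  0.078 ] 586.0
sq scene [ 0.6362 -0.0781  0.078 ] 460.0
(array([ 0.63430883, -0.07916627,  0.07473655]), np.float64(0.0008381240364952122))
lg top [0.6401 0.0057 0.078 ] 636.5
lg scene [0.6434 0.0066 0.078 ] 551.5
(array([0.64129481, 0.00552805, 0.07428193]), np.float64(0.0005506763323103432))
91.975
```

View pics/o6.png

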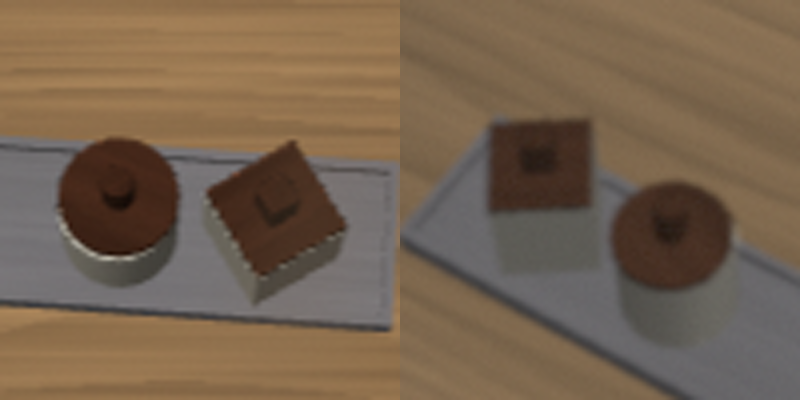

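Both lids sit flush and level: large at (118,195), square at (277,207). The measured heights also agree, since the ~4 mm under-reading matches the one on the bare rim. Now I lock it.

```bash
python3 - <<'E'
from h import *
y0=np.pi/2+RY+1.4
bot.set_gripper(.6)
bot.goto([*K,.26],down(y0))
bot.line_to([*K,.137],max_speed=.1)
bot.set_gripper(0,40);print("w",bot.current_opening()*92,bot.current_contact_force())
turn(y0,-1.42,8);print(bot.current_ft_torque(),bot.current_contact_force())
bot.set_gripper(.5);bot.line_to([*K,.26],max_speed=.3);park()
a=cam("top");b=cam("scene");print(bot.current_clock())
cv2.imwrite("pics/o7.png",np.hstack([cv2.resize(a["pixels"][130:280,200:400],(400,300)),cv2.resize(b["pixels"][220:400,210:450],(400,300))]))
E
```

```text
w 16.23162574740949 [-0.84677755 -1.18352252 -0.10813431]
[ 0.64019566 -0.95023967 -0.02344323] [ 6.69110318  3.31019193 -3.53829571]
104.55
```

View pics/o7.png

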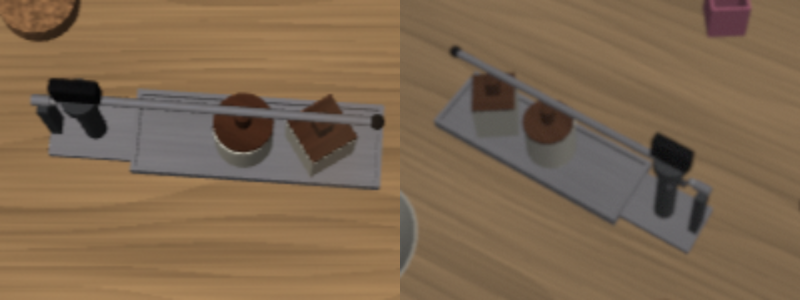

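The bar is back over both lidded jars. Its tip is at about (388,190) in the top image, against (389,188) at the start, so the knob is within about 0.02 rad of locked.

```bash
python3 -c "
from workcell import bot
bot.hold(.5);print(bot.job_done())"
```

```text
the job is handed in; nothing more can be done
None
```

I handed the job in at about 105 s of the 210 s limit: the large and square jars (the small one was absent) stand in the tray with their own lids seated, and the knob is locked with the bar over them; this is judged from the final pictures, as the hand-in returned no verdict.

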